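# Change the battery in an opened back-up power unit

## Robot

A 6-joint arm with a two-finger parallel gripper is mounted at the origin on the work surface. World frame = base frame: x ahead of the robot, y to its left, z up, the work surface at z = 0. Lengths are in m, angles in rad, forces in N, time in s.
With the tool pointing down it reaches from about 0.35 to 0.775 m from the base axis. Payload 7.3 kg.
Tool frame: the origin (TCP) lies at the very end of the fingers, on their centre line; the grasp point (between the pads) lies 19 mm behind it; z points along the fingers, y is the line along which they close (so a half turn about z gives the same grasp; the last joint's range is limited). The gripper opens to 92 mm and grips with 3 to 60 N. Pads are 19 mm wide; open, the fingers measure 130 mm over their backs; the gripper's body (75 mm by 190 mm) begins 47 mm behind the grasp point.
Start: joints at [-1.475, 0.342, 1.524, -0, 1.275, -0.146], TCP at [0.126, -0.51, 0.227] pointing down, gripper open.
Joint ranges: [-2.53, 2.53], [-0.77, 2.02], [0.04, 2.7], [-1, 4.14], [0.28, 2.66], [-3.11, 3.11]. Speed limits (rad/s): [2.57, 2.57, 3.14, 3.14, 3.14, 3.14].

## Interface

Orientations are given as [roll, pitch, yaw] about the fixed x, y, z axes, in that order (R = Rz(yaw) Ry(pitch) Rx(roll)).
In Python, from cell import observe, read_camera, get_calibration, hand_in, search_frame gives the robot as it stands.
- The arm moves only by the tool step_arm, never from a script. Its argument "commands" is a list of rows, each an object with "translation": the shift along the tool's x, y, z in mm, a list of three; "roll": the turn about the tool's z in rad. In form: [{"translation": [x, y, z], "roll": roll}, ...]. A call has 1 to 20 rows; each row shifts and turns the commanded pose from where the row before left it, along the tool's axes as they then stand; what a row does not reach is not made up. A row lasts 1/12 s, in which the tool goes at most 41.7 mm and 7.16 degrees, less where a joint would pass 70% of its speed; a pose out of reach is approached as far as the arm can. A call is refused whole if a number of a shift passes 41.7 or a number of a turn 0.125, either way. A call with a gripper value outside its range is refused whole. "fingers" is the opening, from 0 (shut) to 1 (fully open), set as the call begins (left out, the last holds). The fingers move at their own pace and stop on an object; "grip_force" is the grip in N (left out, the last holds). Time passes only in rows, so rows that do not move let the fingers close. It gives the time, the measured TCP pose, the force, the opening and the grip force at its end, in the units of the state.
- observe(): the state, without advancing time (a new reading comes with each control period).
- read_camera(name): name is "scene" or "top" or "wrist"; returns the picture (420x560x3 uint8, red, green, blue); there is no depth.
- get_calibration(name): a dict with "camera_matrix" (3x3 intrinsics, pixels), "world_from_camera" (4x4, takes a point from camera to world coordinates). Camera axes: x right, y up, looking along -z (the intrinsics and any distortion apply to the point x, -y, -z); pixel columns grow to the right and rows downward; lengths in m; the calibration is good to about 2 mm. A picture is of the moment at which its call begins: read the wrist's pose just before it. get_calibration takes no time and is no camera call; for the wrist camera it gives the pose at the moment of the call.
- hand_in(): hands the job in; it is judged then, once.
Trained networks look in the newest picture that a camera, given by its name, has taken for a name from the list of things; names that differ only in an ending like _2 or _b are one class to them, and where a whole thing is asked for, a point or a joint stands for the part that bears it (a point fixed in the world has none). Each returns a list of dicts, best first, with "confidence" (0 to 1); they miss things now and then, are a little off and sometimes report something else, mostly with a low value. They report only what shows in the picture. A call takes as long as a camera call.
- search_frame(camera, name): "at" ([x, y, z] in m, in world coordinates, good to about 4 mm: the middle of the surface that is visible of it).
The state is a dict: "time": time; "qpos": joint angles; "qvel": joint speeds; "joint_efforts": joint torques, N m; "tool_pos": TCP position; "tool_rot": TCP orientation; "contact_force": force on the tool from outside, world axes, zero at the start; "torque": the same for the moment, N m; "opening": finger opening in m; "grip_force": force on a finger pad.
Only numpy, scipy, OpenCV 4.12 (cv2) and the standard library are available. Lean on these libraries where they do the work, as an engineer would, in place of code of your own. Each camera call takes 0.05 s, during which the arm holds its last target. There are 200 camera calls.

## Task

Change the battery in the open white equipment case: first lift the transformer and the heat sink that hem in the old battery out onto the dark flat mat, then put the old battery flat in the grey tray and seat the new battery from the bench squarely in its place. Then put the transformer and the heat sink back, each in the very place in the case it came from, and leave everything standing upright and released. Do not shift the screw pot or the solder reel.

Things in the scene. Friction and masses are not known exactly. Their poses are not given: they have to be found in the camera images.
- case: Open white metal case, 195 (x) x 190 (y) mm, walls 25 high, floor 4 thick; fixed. Origin: underside, centre of the middle (battery) place. Places in a row along its y, on thin dark pads: battery at y = 0, lengthwise along x; one part each at y = +-51.5 mm, x = 0 (sides vary). Inside: x -71 to 116, y +-91 mm; green circuit board with parts up to 25 mm high at x 78 to 114 mm.
- old_battery: Old battery, black block 98 (x) x 43 (y) x 52 (z) mm with two bare 6 mm tabs on top at its +x end, about 0.55 kg; at the start in the middle place of the case, its x along the case's x, 8 mm from the part on either side. Origin at the centre of its underside. Taken across its 43 mm width.
- new_battery: New battery, the same block 98 (x) x 43 (y) x 52 (z) mm, with a white terminal cap (60 mm overall height) at its +x end, about 0.55 kg; at the start on the bench beyond the case. Origin at the centre of its underside. Either way round is right in the case.
- transformer: Transformer, dark laminated steel core with copper windings on both long sides, 64 (x) x 44 (y) x 54 (z) mm with two 3 mm studs on top, about 0.45 kg; at the start in the case beside the old battery, its x along the case's x. Origin at the centre of its underside. Grip it across its 64 mm length.
- heat_sink: Finned aluminium heat sink, fins up, 64 (x) x 44 (y) x 40 (z) mm, about 0.2 kg; at the start in the case on the other side of the old battery, its x along the case's x. Origin at the centre of its underside. Grip it across its 64 mm length (along the fins).
- mat: Flat dark rubber mat, 190 (x) x 140 (y) x 3 mm, fixed, to the left or right of the case: the side area. Origin at the centre of its underside.
- tray: Shallow grey open tray for old batteries, 160 x 160 mm outside, walls 5 mm thick and 14 mm high, floor 5 mm thick, fixed, on the other side of the case from the mat. Origin at the centre of its underside.
- screw_pot: Clear plastic pot, 52 mm across and 45 mm high, loose, standing on the bench beyond the mat or the tray; to be left alone. Origin at the centre of its underside.
- solder_reel: Steel-coloured reel, 52 mm across and 36 mm high with a 20 mm bore, loose, standing on the bench on the other side; to be left alone. Origin at the centre of its underside.

How it is judged:
On the way, in this order (a step that is already met when the one before it is completed fails the run):
1. transformer and heat sink both stand upright on the mat while the old battery is still in its place (x of transformer in the frame of mat between -0.095 and 0.095 m and y of transformer in the frame of mat between -0.07 and 0.07 m and z of each of transformer, heat_sink in the frame of mat below 0.008 m and angle between each of transformer, heat_sink's own z axis and vertical below 0.12 rad and linear speed of each of transformer, heat_sink below 0.02 m/s and x of heat_sink in the frame of mat between -0.095 and 0.095 m and y of heat_sink in the frame of mat between -0.07 and 0.07 m and distance of old_battery from where it was at the start of the episode below 0.03 m), for 0.2 s.
2. the old battery lies flat in the grey tray (horizontal distance between old_battery and tray below 0.07 m and z of old_battery in the frame of tray below 0.01 m and angle between old_battery's own z axis and vertical below 0.1 rad and linear speed of old_battery below 0.02 m/s), for 0.2 s.
3. the new battery is seated in the middle place of the case (horizontal distance between new_battery and case below 0.012 m and z of new_battery in the frame of case below 0.009 m and angle between new_battery's own z axis and vertical below 0.1 rad and angle between the x axis of new_battery and the x axis of case, either way round below 0.15 rad and linear speed of new_battery below 0.02 m/s), for 0.2 s.
At the end, for the whole second after the job is handed in: All at rest: old battery flat in the tray; new battery upright on the case floor within 12 mm of the middle place and 0.15 rad of the case's x; transformer and heat sink upright in the case, each within 12 mm of its own start and 0.2 rad of the case's x (either way round) (all of step 2 and all of step 3 and distance of each of transformer, heat_sink from where it was at the start of the episode below 0.012 m and angle between each of transformer, heat_sink's own z axis and vertical below 0.1 rad and angle between the x axis of each of transformer, heat_sink and the x axis of case, either way round below 0.2 rad and linear speed of each of transformer, heat_sink below 0.02 m/s); the robot touches nothing.
It fails at once if the screw pot is shifted by more than 20 mm (distance of screw_pot from where it was at the start of the episode above 0.02 m).
It fails at once if the solder reel is shifted by more than 20 mm (distance of solder_reel from where it was at the start of the episode above 0.02 m).
It also fails if it takes over 136 s, if anything falls off the work surface, if the arm or the gripper's body presses on something with over 40 N, if the wrist force passes 120 N, or if a joint passes its speed limit or range.

## Working session

There is one attempt and no reset: what is moved stays moved. The work goes in short steps, Python scripts to look and compute and a tool call to move; the robot and the scene stay as the last step left them, time stands still between calls to the robot, and variables do not carry over. Pictures are saved under pics/ and viewed, at most 14 in all, crops included, and the job is handed in when it is done.

Besides the shell and the picture viewer there is one more tool, called by a JSON object that holds its "method" and its "body". step_arm: Moves the arm, as the interface text tells. Its arguments: {"type":"object","properties":{"commands":{"type":"array"},"fingers":{"type":"number"},"grip_force":{"type":"number"}},"required":["commands"]}

```bash
mkdir -p pics; ls; python3 - <<'E'
from cell import *
import cv2,numpy as np
for c in ["scene","top"]:
    im=read_camera(c); cv2.imwrite(f"pics/{c}0.png",im[:,:,::-1])
    for n in ["case","old_battery","new_battery","transformer","heat_sink","mat","tray","screw_pot","solder_reel"]:
        r=search_frame(c,n)
        print(c,n,[(np.round(d["at"],3).tolist(),round(d["confidence"],2)) for d in r[:2]])
s=observe();print(s["time"],s["tool_pos"],s["tool_rot"])
g=get_calibration("top");print(g)
E
```

```text
pics
scene case [([0.536, -0.044, 0.008], 0.74), ([0.69, -0.089, 0.051], 0.71)]
scene old_battery [([0.495, -0.029, 0.054], 0.82)]
scene new_battery [([0.69, -0.088, 0.054], 0.64)]
scene transformer [([0.496, -0.087, 0.052], 0.59), ([0.48, 0.026, 0.043], 0.19)]
scene heat_sink [([0.479, 0.03, 0.041], 0.89)]
scene mat []
scene tray [([0.54, 0.304, 0.001], 0.7)]
scene screw_pot [([0.709, 0.236, 0.028], 0.9)]
scene solder_reel [([0.711, -0.239, 0.039], 0.8), ([0.492, -0.031, 0.057], 0.25)]
top case [([0.519, -0.016, 0.005], 0.82)]
top old_battery [([0.472, -0.028, 0.054], 0.75)]
top new_battery [([0.675, -0.078, 0.054], 0.97)]
top transformer [([0.481, -0.071, 0.057], 0.92)]
top heat_sink [([0.472, 0.029, 0.014], 0.8)]
top mat [([0.475, -0.296, -0.0], 0.62)]
top tray [([0.535, 0.312, 0.01], 0.55)]
top screw_pot [([0.719, 0.248, 0.027], 0.83), ([0.471, 0.025, 0.014], 0.6)]
top solder_reel [([0.697, -0.232, 0.037], 0.69)]
1.0 [ 0.12571904 -0.50975346  0.22675187] [3.14145848e+00 2.91549159e-05 2.41786860e-01]
{'camera_matrix': array([[411.55401612,   0.        , 288.77379761],
       [  0.        , 411.55401612, 214.2630191 ],
       [  0.        ,   0.        ,   1.        ]]), 'world_from_camera': array([[ 0.00328738,  0.98195093, -0.18910727,  0.40068836],
       [-0.99994698,  0.00138251, -0.01020399, -0.01512792],
       [-0.00975838,  0.18913078,  0.98190342,  0.99957489],
       [ 0.        ,  0.        ,  0.        ,  1.        ]])}
```

```bash
python3 -c "
import cv2
a=cv2.imread('pics/top0.png');cv2.imwrite('pics/top0c.png',cv2.resize(a[60:330,90:500],None,fx=1.95,fy=1.95,interpolation=cv2.INTER_CUBIC))"
```

```text
(no output)
```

View pics/top0c.png

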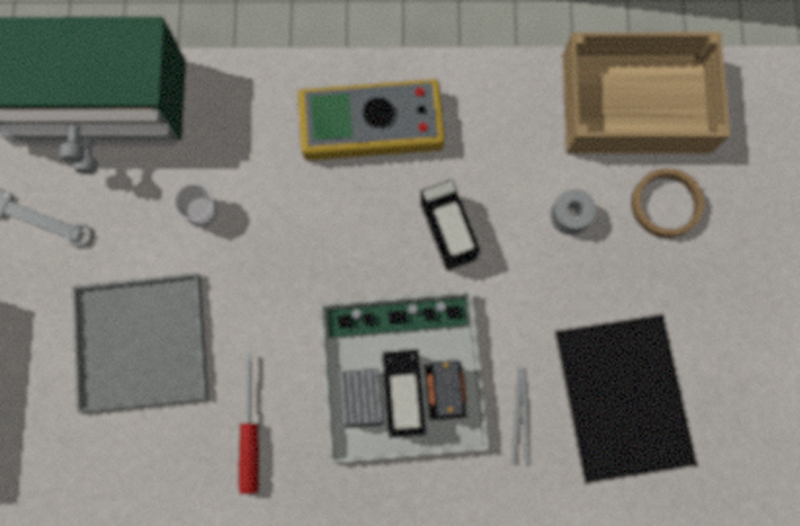

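View pics/scene0.png

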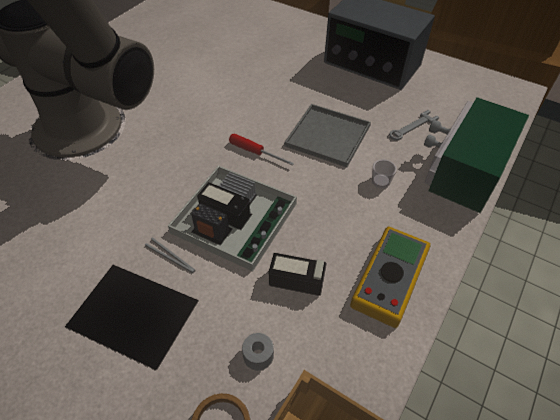

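The top view (crop) shows the case tilted slightly with rim corners near (325,308), (468,295), (492,452), (335,462). The heat sink is left (+y), the transformer right, the mat at the right and the tray at the left. The new battery stands skewed beyond the case.

```bash
cat > h.py <<'E'
from cell import *
import cv2,numpy as np
def p2w(cal,uv,z):
    K,T=cal["camera_matrix"],cal["world_from_camera"]
    uv=np.atleast_2d(np.asarray(uv,float))
    d=np.c_[(uv[:,0]-K[0,2])/K[0,0],-(uv[:,1]-K[1,2])/K[1,1],-np.ones(len(uv))]@T[:3,:3].T
    o=T[:3,3]; return o+d*((z-o[2])/d[:,2:])
def w2p(cal,p):
    K,T=cal["camera_matrix"],cal["world_from_camera"]
    c=(np.atleast_2d(p)-T[:3,3])@T[:3,:3]
    return np.c_[K[0,0]*c[:,0]/-c[:,2]+K[0,2],K[1,1]*-c[:,1]/-c[:,2]+K[1,2]]
E
python3 - <<'E'
from h import *
c=get_calibration("top")
def q(name,pts,z):
    w=p2w(c,np.array(pts)/1.95+[90,60],z)
    e=np.roll(w,-1,0)-w
    print(name,w.mean(0).round(4),w[:,:2].round(3).tolist(),"len",np.linalg.norm(e,axis=1).round(3),"ang",np.degrees(np.arctan2(e[:,1],e[:,0])).round(1))
q("case",[(325,308),(468,295),(492,452),(335,462)],.025)
q("mat",[(556,331),(662,316),(696,464),(586,482)],.003)
q("tray",[(75,288),(200,276),(208,400),(82,412)],.014)
q("old",[(384,353),(417,350),(425,433),(392,436)],.052)
q("new",[(422,190),(453,180),(478,260),(450,269)],.052)
q("trf",[(427,364),(463,361),(466,414),(432,418)],.054)
q("hs",[(342,372),(376,369),(384,422),(346,426)],.04)
E
```

```text
case [ 0.4932 -0.0263  0.025 ] [[0.579, 0.072], [0.596, -0.104], [0.405, -0.13], [0.393, 0.057]] len [0.178 0.193 0.187 0.187] ang [ -84.6 -172.4   93.8    4.7]
mat [ 0.4724 -0.2975  0.003 ] [[0.554, -0.216], [0.574, -0.349], [0.392, -0.379], [0.37, -0.245]] len [0.135 0.184 0.136 0.187] ang [ -81.8 -170.7   99.2    9.1]
tray [0.5366 0.3009 0.014 ] [[0.606, 0.389], [0.622, 0.232], [0.467, 0.215], [0.452, 0.368]] len [0.158 0.156 0.154 0.156] ang [ -84.3 -173.7   95.6    7.6]
old [ 0.4733 -0.0255  0.052 ] [[0.52, -0.001], [0.524, -0.04], [0.426, -0.049], [0.423, -0.011]] len [0.039 0.098 0.039 0.098] ang [ -84.7 -174.7   95.3    5.7]
new [ 0.6786 -0.0821  0.052 ] [[0.723, -0.047], [0.736, -0.086], [0.634, -0.115], [0.623, -0.081]] len [0.041 0.106 0.036 0.106] ang [ -71.4 -164.1  108.3   18.5]
trf [ 0.4773 -0.0754  0.054 ] [[0.507, -0.052], [0.51, -0.095], [0.448, -0.097], [0.444, -0.058]] len [0.043 0.062 0.04  0.063] ang [ -85.1 -177.6   96.8    4.9]
hs [0.4687 0.025  0.04  ] [[0.499, 0.049], [0.502, 0.008], [0.439, -0.001], [0.435, 0.044]] len [0.041 0.064 0.045 0.064] ang [ -84.8 -171.1   96.1    5. ]
```

```bash
cat >> h.py <<'E'
def goto(x,y,z,yaw):
    "prints tool-axis shift (mm) from present pose, and roll"
    s=observe(); p=np.array(s["tool_pos"]); cy=s["tool_rot"][2]
    d=np.array([x,y,z])-p
    c,n=np.cos(cy),np.sin(cy)
    w=(yaw-cy+np.pi)%(2*np.pi)-np.pi
    print("t=%.1f"%s["time"],"shift mm",np.round([1e3*(c*d[0]+n*d[1]),1e3*(n*d[0]-c*d[1]),-1e3*d[2]],1),"roll",round(-w,3),"from",p.round(4),np.round(s["tool_rot"],3))
E
python3 - <<'E'
from h import *
s=observe();T=get_calibration("wrist");M=T["world_from_camera"]
cy=s["tool_rot"][2];d=M[:3,3]-s["tool_pos"];c,n=np.cos(cy),np.sin(cy)
print("cam in tool",c*d[0]+n*d[1],n*d[0]-c*d[1],-d[2]);print(M.round(3),T["camera_matrix"][0])
goto(.44,-.03,.30,1.667)
E
```

```text
cam in tool 0.07048261001033021 -0.0005229854317492823 -0.1580757149610118
[[ 0.238  0.938  0.253  0.194]
 [-0.971  0.23   0.062 -0.492]
 [ 0.    -0.261  0.965  0.385]
 [ 0.     0.     0.     1.   ]] [300.80740439   0.         280.51508298]
t=1.0 shift mm [ 420.  -390.5  -73.2] roll -1.425 from [ 0.1257 -0.5098  0.2268] [3.141 0.    0.242]
```

{"method": "step_arm", "body": {"commands": [{"translation": [21, -19.5, -3.7], "roll": 0}, {"translation": [21, -19.5, -3.7], "roll": 0}, {"translation": [21, -19.5, -3.7], "roll": 0}, {"translation": [21, -19.5, -3.7], "roll": 0}, {"translation": [21, -19.5, -3.7], "roll": 0}, {"translation": [21, -19.5, -3.7], "roll": 0}, {"translation": [21, -19.5, -3.7], "roll": 0}, {"translation": [21, -19.5, -3.7], "roll": 0}, {"translation": [21, -19.5, -3.7], "roll": 0}, {"translation": [21, -19.5, -3.7], "roll": 0}, {"translation": [21, -19.5, -3.7], "roll": 0}, {"translation": [21, -19.5, -3.7], "roll": 0}, {"translation": [21, -19.5, -3.7], "roll": 0}, {"translation": [21, -19.5, -3.7], "roll": 0}, {"translation": [21, -19.5, -3.7], "roll": 0}, {"translation": [21, -19.5, -3.7], "roll": 0}, {"translation": [21, -19.5, -3.7], "roll": 0}, {"translation": [21, -19.5, -3.7], "roll": 0}, {"translation": [21, -19.5, -3.7], "roll": 0}, {"translation": [21, -19.5, -3.7], "roll": 0}], "fingers": 1, "grip_force": 30}}

```text
time: 2.67
tool_pos: [0.4407, -0.0291, 0.301]
tool_rot: [3.141, -0.0, 0.242]
contact_force: [0.9, -0.4, -0.5]
opening: 0.0918
grip_force: 0.0
```

{"method": "step_arm", "body": {"commands": [{"translation": [0, 0, 0], "roll": -0.119}, {"translation": [0, 0, 0], "roll": -0.119}, {"translation": [0, 0, 0], "roll": -0.119}, {"translation": [0, 0, 0], "roll": -0.119}, {"translation": [0, 0, 0], "roll": -0.119}, {"translation": [0, 0, 0], "roll": -0.119}, {"translation": [0, 0, 0], "roll": -0.119}, {"translation": [0, 0, 0], "roll": -0.119}, {"translation": [0, 0, 0], "roll": -0.119}, {"translation": [0, 0, 0], "roll": -0.119}, {"translation": [0, 0, 0], "roll": -0.119}, {"translation": [0, 0, 0], "roll": -0.119}, {"translation": [0, 0, 0], "roll": 0}, {"translation": [0, 0, 0], "roll": 0}]}}

```text
time: 3.83
tool_pos: [0.4401, -0.0305, 0.3008]
tool_rot: [3.141, 0.0, 1.666]
contact_force: [-0.2, 0.6, -0.7]
opening: 0.0914
grip_force: 0.0
```

```bash
python3 - <<'E'
from h import *
goto(.476,-.08,.2,1.667)
c=get_calibration("wrist");im=read_camera("wrist");cv2.imwrite("pics/w1.png",im[:,:,::-1])
np.save("w1.npy",c["world_from_camera"])
for n in ["old_battery","transformer","heat_sink","case"]:
    print(n,[(np.round(d["at"],3).tolist(),round(d["confidence"],2)) for d in search_frame("wrist",n)[:2]])
# predicted overlays: case origin guess
def ov(o,yaw,cx,cy,lx,ly,z,col):
    R=np.array([[np.cos(yaw),-np.sin(yaw)],[np.sin(yaw),np.cos(yaw)]])
    q=np.array([[1,1],[1,-1],[-1,-1],[-1,1]])*[lx/2,ly/2]+[cx,cy]
    P=np.c_[q@R.T+o,np.full(4,z)]
    cv2.polylines(im,[w2p(c,P).round().astype(int)],True,col,1)
im=np.ascontiguousarray(im[:,:,::-1]); o=[.471,-.0285]
for a in [(22.5,0,195,190,25),(0,0,98,43,52),(0,-51.5,64,44,54),(0,51.5,64,44,40)]:
    ov(o,.096,*[v/1e3 for v in a],(0,255,0))
cv2.imwrite("pics/w1o.png",cv2.resize(im,None,fx=1.4,fy=1.4))
E
```

```text
t=3.8 shift mm [-52.7  31.  100.8] roll -0.001 from [ 0.4401 -0.0305  0.3008] [3.141 0.    1.666]
old_battery [([0.477, -0.023, 0.057], 0.97)]
transformer [([0.477, -0.069, 0.052], 0.61)]
heat_sink [([0.47, 0.031, 0.017], 0.86)]
case [([0.53, -0.002, 0.005], 0.7)]
```

View pics/w1o.png

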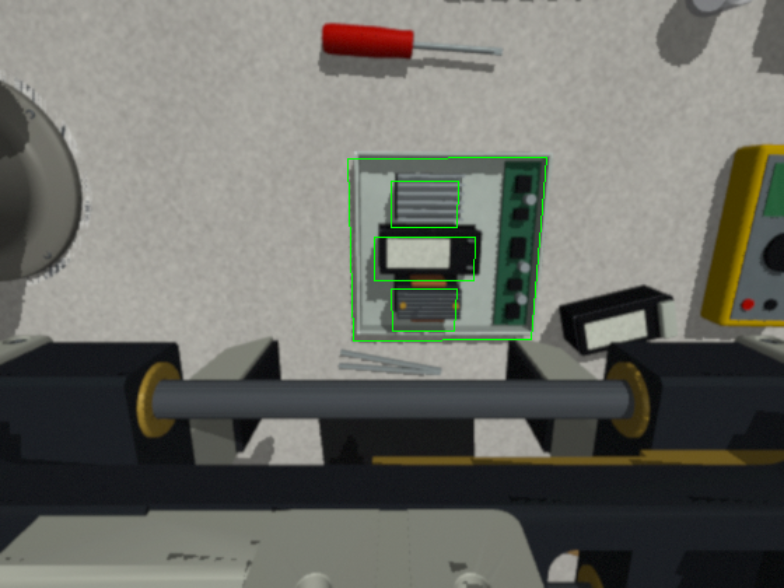

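```bash
python3 - <<'E'
import cv2
a=cv2.imread("pics/w1.png")[100:250,240:400]
cv2.imwrite("pics/w1c.png",cv2.resize(a,None,fx=4,fy=4,interpolation=cv2.INTER_CUBIC))
E
```

```text
(no output)
```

View pics/w1c.png

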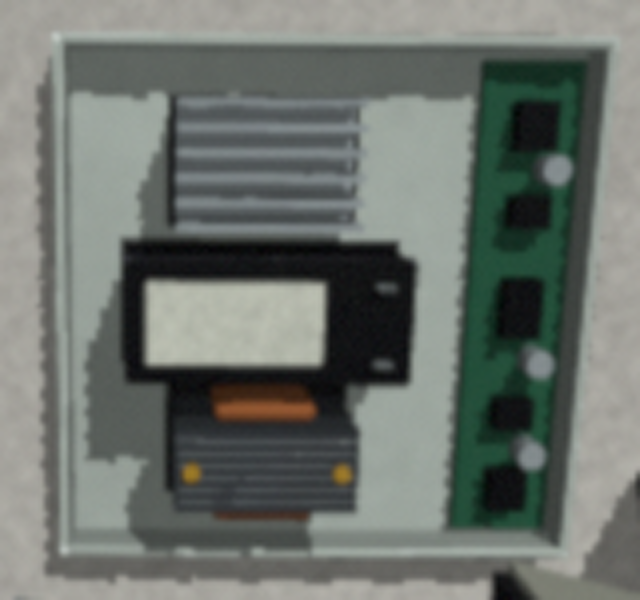

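Wrist crop (4×): the rim corners are (55,37), (610,42), (568,553), (60,553). The battery top spans 127–415 × 260–382, the transformer studs are at (191,474) and (343,474), and the heat sink spans about 173–358 × 98–232.

```bash
python3 - <<'E'
from h import *
c=get_calibration("wrist");c["world_from_camera"]=np.load("w1.npy")
def q(name,pts,z):
    w=p2w(c,np.array(pts)/4+[240,100],z)
    e=np.roll(w,-1,0)-w
    print(name,w.mean(0).round(4),"len",np.linalg.norm(e,axis=1).round(3),"ang",np.degrees(np.arctan2(e[:,1],e[:,0])).round(1))
q("case",[(55,37),(610,42),(568,553),(60,553)],.025)
q("old",[(127,258),(415,262),(408,383),(128,380)],.056)
q("studs",[(191,474),(343,474)],.061)
q("hs",[(173,98),(358,98),(355,235),(172,228)],.044)
q("trf",[(177,428),(357,430),(355,512),(177,510)],.058)
E
```

```text
case [ 0.4982 -0.0208  0.025 ] len [0.19  0.186 0.194 0.187] ang [   4.9  -84.  -174.6   94.6]
old [ 0.4761 -0.0218  0.056 ] len [0.096 0.041 0.096 0.041] ang [   4.6  -84.8 -175.2   95.4]
studs [ 0.4809 -0.0738  0.061 ] len [0.052 0.052] ang [   5.4 -174.6]
hs [0.4695 0.0286 0.044 ] len [0.061 0.045 0.062 0.043] ang [   5.4  -83.5 -176.8   95.1]
trf [ 0.481  -0.0733  0.058 ] len [0.062 0.03  0.062 0.03 ] ang [   4.7  -83.5 -175.3   95.6]
```

```bash
python3 - <<'E'
from h import *
goto(.480,-.0736,.012,1.662)
E
```

```text
t=4.1 shift mm [-46.8  35.5 288.7] roll 0.006 from [ 0.4401 -0.0305  0.3007] [3.142 0.    1.668]
```

{"method": "step_arm", "body": {"commands": [{"translation": [-11.7, 8.9, 25], "roll": 0.006}, {"translation": [-11.7, 8.9, 25], "roll": 0}, {"translation": [-11.7, 8.9, 25], "roll": 0}, {"translation": [-11.7, 8.9, 25], "roll": 0}, {"translation": [0, 0, 25], "roll": 0}, {"translation": [0, 0, 25], "roll": 0}, {"translation": [0, 0, 25], "roll": 0}, {"translation": [0, 0, 25], "roll": 0}, {"translation": [0, 0, 10], "roll": 0}, {"translation": [0, 0, 0], "roll": 0}, {"translation": [0, 0, 0], "roll": 0}], "fingers": 0.87}}

```text
time: 5.0
tool_pos: [0.48, -0.0738, 0.0906]
tool_rot: [-3.141, -0.0, 1.663]
contact_force: [0.0, 1.2, 0.9]
opening: 0.0801
grip_force: 0.0
```

```bash
python3 - <<'E'
from h import *
goto(.480,-.0736,.012,1.662)
c=get_calibration("wrist");im=read_camera("wrist");cv2.imwrite("pics/w2.png",im[:,:,::-1])
E
```

```text
t=5.0 shift mm [ 0.2  0.  78.6] roll 0.001 from [ 0.48   -0.0738  0.0906] [-3.141 -0.     1.663]
```

View pics/w2.png

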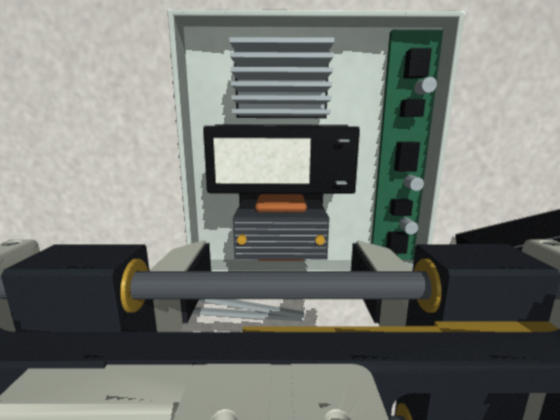

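The transformer (studs at (241,240) and (320,240)) is centred between the fingers; I'll go down and grip.

{"method": "step_arm", "body": {"commands": [{"translation": [0, 0, 15], "roll": 0}, {"translation": [0, 0, 15], "roll": 0}, {"translation": [0, 0, 15], "roll": 0}, {"translation": [0, 0, 12], "roll": 0}, {"translation": [0, 0, 12], "roll": 0}, {"translation": [0, 0, 9.6], "roll": 0}, {"translation": [0, 0, 0], "roll": 0}]}}

```text
time: 5.63
tool_pos: [0.4798, -0.0737, 0.0116]
tool_rot: [-3.141, -0.0, 1.664]
contact_force: [-0.1, -1.1, -0.4]
opening: 0.08
grip_force: 0.0
```

{"method": "step_arm", "body": {"commands": [{"translation": [0, 0, 0], "roll": 0}, {"translation": [0, 0, 0], "roll": 0}, {"translation": [0, 0, 0], "roll": 0}, {"translation": [0, 0, 0], "roll": 0}, {"translation": [0, 0, 0], "roll": 0}, {"translation": [0, 0, 0], "roll": 0}, {"translation": [0, 0, 0], "roll": 0}, {"translation": [0, 0, 0], "roll": 0}], "fingers": 0, "grip_force": 30}}

```text
time: 6.3
tool_pos: [0.4804, -0.074, 0.013]
tool_rot: [3.14, 0.001, 1.664]
contact_force: [-1.4, -0.5, 5.4]
opening: 0.0637
grip_force: 30.0
```

{"method": "step_arm", "body": {"commands": [{"translation": [0, 0, -15], "roll": 0}, {"translation": [0, 0, -20], "roll": 0}, {"translation": [0, 0, -25], "roll": 0}, {"translation": [0, 0, -25], "roll": 0}, {"translation": [0, 0, -25], "roll": 0}, {"translation": [0, 0, 0], "roll": 0}]}}

```text
time: 6.8
tool_pos: [0.4823, -0.0744, 0.1261]
tool_rot: [3.134, 0.003, 1.664]
contact_force: [1.6, -0.3, -3.9]
opening: 0.0637
grip_force: 30.0
```

```bash
python3 - <<'E'
from h import *
goto(.471,-.262,.012,1.662)
E
```

```text
t=6.8 shift mm [-185.8  -28.7  114.1] roll 0.002 from [ 0.4823 -0.0744  0.1261] [3.134e+00 3.000e-03 1.664e+00]
```

{"method": "step_arm", "body": {"commands": [{"translation": [-10, -1.6, 0], "roll": 0}, {"translation": [-20, -3, 0], "roll": 0}, {"translation": [-25, -4, 0], "roll": 0}, {"translation": [-25, -4, 0], "roll": 0}, {"translation": [-25, -4, 0], "roll": 0}, {"translation": [-25, -4, 0], "roll": 0}, {"translation": [-25, -4, 0], "roll": 0}, {"translation": [-20, -3, 0], "roll": 0}, {"translation": [-11, -1.4, 0], "roll": 0}, {"translation": [0, 0, 20], "roll": 0}, {"translation": [0, 0, 25], "roll": 0}, {"translation": [0, 0, 25], "roll": 0}, {"translation": [0, 0, 20], "roll": 0}, {"translation": [0, 0, 12], "roll": 0}, {"translation": [0, 0, 7], "roll": 0}, {"translation": [0, 0, 0], "roll": 0}, {"translation": [0, 0, 0], "roll": 0}]}}

```text
time: 8.22
tool_pos: [0.4678, -0.2613, 0.0122]
tool_rot: [-3.14, -0.001, 1.664]
contact_force: [-0.2, -0.4, -4.6]
opening: 0.0638
grip_force: 29.9
```

{"method": "step_arm", "body": {"commands": [{"translation": [0, 0, 2], "roll": 0}, {"translation": [0, 0, 0], "roll": 0}, {"translation": [0, 0, 0], "roll": 0}]}}

```text
time: 8.47
tool_pos: [0.4683, -0.2616, 0.0109]
tool_rot: [-3.141, -0.0, 1.664]
contact_force: [0.3, 0.3, -5.0]
opening: 0.0637
grip_force: 30.0
```

{"method": "step_arm", "body": {"commands": [{"translation": [0, 0, 1], "roll": 0}, {"translation": [0, 0, 0], "roll": 0}, {"translation": [0, 0, 0], "roll": 0}]}}

```text
time: 8.72
tool_pos: [0.4684, -0.2616, 0.0108]
tool_rot: [3.141, 0.0, 1.664]
contact_force: [-2.6, 1.3, 4.8]
opening: 0.0637
grip_force: 30.0
```

{"method": "step_arm", "body": {"commands": [{"translation": [0, 0, 1], "roll": 0}, {"translation": [0, 0, 0], "roll": 0}, {"translation": [0, 0, 0], "roll": 0}]}}

```text
time: 8.97
tool_pos: [0.4685, -0.2617, 0.0107]
tool_rot: [3.141, 0.001, 1.664]
contact_force: [-3.7, 1.8, 14.8]
opening: 0.0638
grip_force: 30.0
```

Contact. Back off 1 mm of target, release and rise.

{"method": "step_arm", "body": {"commands": [{"translation": [0, 0, -1.5], "roll": 0}, {"translation": [0, 0, 0], "roll": 0}, {"translation": [0, 0, 0], "roll": 0}, {"translation": [0, 0, 0], "roll": 0}, {"translation": [0, 0, 0], "roll": 0}, {"translation": [0, 0, 0], "roll": 0}], "fingers": 0.87}}

```text
time: 9.47
tool_pos: [0.4684, -0.2617, 0.0104]
tool_rot: [-3.141, -0.0, 1.664]
contact_force: [0.5, -0.1, 0.1]
opening: 0.0798
grip_force: 0.0
```

{"method": "step_arm", "body": {"commands": [{"translation": [0, 0, -15], "roll": 0}, {"translation": [0, 0, -25], "roll": 0}, {"translation": [0, 0, -30], "roll": 0}, {"translation": [0, 0, -30], "roll": 0}, {"translation": [0, 0, 0], "roll": 0}]}}

```text
time: 9.88
tool_pos: [0.471, -0.2635, 0.1161]
tool_rot: [3.134, 0.007, 1.664]
contact_force: [0.8, -1.0, 0.3]
opening: 0.08
grip_force: 0.0
```

```bash
python3 - <<'E'
from h import *
goto(.471,.029,.115,1.662)
E
```

```text
t=9.9 shift mm [291.3  27.2   1.1] roll 0.002 from [ 0.471  -0.2635  0.1161] [3.134 0.007 1.664]
```

{"method": "step_arm", "body": {"commands": [{"translation": [20, 2, 0], "roll": 0}, {"translation": [30, 3, 0], "roll": 0}, {"translation": [35, 3.5, 0], "roll": 0}, {"translation": [35, 3.5, 0], "roll": 0}, {"translation": [35, 3.5, 0], "roll": 0}, {"translation": [35, 3.5, 0], "roll": 0}, {"translation": [35, 3.5, 0], "roll": 0}, {"translation": [30, 3, 0], "roll": 0}, {"translation": [20, 2, 0], "roll": 0}, {"translation": [14.5, 1.5, 0], "roll": 0}, {"translation": [0, 0, 20], "roll": 0}, {"translation": [0, 0, 0], "roll": 0}, {"translation": [0, 0, 0], "roll": 0}, {"translation": [0, 0, 0], "roll": 0}]}}

```text
time: 11.05
tool_pos: [0.4705, 0.0289, 0.0908]
tool_rot: [-3.141, 0.0, 1.663]
contact_force: [0.8, 0.2, 0.4]
opening: 0.08
grip_force: 0.0
```

```bash
python3 - <<'E'
from h import *
goto(.471,.029,.010,1.662)
E
```

```text
t=11.1 shift mm [ 0.   0.5 80.8] roll 0.001 from [0.4705 0.0289 0.0908] [-3.141  0.     1.663]
```

{"method": "step_arm", "body": {"commands": [{"translation": [0, 0, 15], "roll": 0}, {"translation": [0, 0, 20], "roll": 0}, {"translation": [0, 0, 20], "roll": 0}, {"translation": [0, 0, 15], "roll": 0}, {"translation": [0, 0, 8], "roll": 0}, {"translation": [0, 0, 2.8], "roll": 0}, {"translation": [0, 0, 0], "roll": 0}, {"translation": [0, 0, 0], "roll": 0}]}}

```text
time: 11.72
tool_pos: [0.471, 0.029, 0.0106]
tool_rot: [3.14, 0.0, 1.663]
contact_force: [-0.5, -0.6, 0.1]
opening: 0.0796
grip_force: 0.0
```

{"method": "step_arm", "body": {"commands": [{"translation": [0, 0, 0], "roll": 0}, {"translation": [0, 0, 0], "roll": 0}, {"translation": [0, 0, 0], "roll": 0}, {"translation": [0, 0, 0], "roll": 0}, {"translation": [0, 0, 0], "roll": 0}, {"translation": [0, 0, 0], "roll": 0}, {"translation": [0, 0, 0], "roll": 0}, {"translation": [0, 0, 0], "roll": 0}], "fingers": 0, "grip_force": 25}}

```text
time: 12.38
tool_pos: [0.4708, 0.0293, 0.0104]
tool_rot: [3.14, 0.0, 1.664]
contact_force: [-1.2, -0.5, 5.8]
opening: 0.0637
grip_force: 25.0
```

{"method": "step_arm", "body": {"commands": [{"translation": [0, 0, -15], "roll": 0}, {"translation": [0, 0, -20], "roll": 0}, {"translation": [0, 0, -25], "roll": 0}, {"translation": [0, 0, -25], "roll": 0}, {"translation": [0, 0, -25], "roll": 0}, {"translation": [0, 0, -10], "roll": 0}, {"translation": [0, 0, 0], "roll": 0}, {"translation": [0, 0, 0], "roll": 0}]}}

```text
time: 13.05
tool_pos: [0.4701, 0.0294, 0.1296]
tool_rot: [3.141, 0.0, 1.664]
contact_force: [0.4, -0.6, -2.2]
opening: 0.0641
grip_force: 25.0
```

```bash
python3 - <<'E'
from h import *
goto(.478,-.325,.012,1.662)
E
```

```text
t=13.1 shift mm [-353.5  -25.1  117.6] roll 0.002 from [0.4701 0.0294 0.1296] [3.141 0.    1.664]
```

{"method": "step_arm", "body": {"commands": [{"translation": [-15, -1, 0], "roll": 0}, {"translation": [-30, -2, 0], "roll": 0}, {"translation": [-35, -2.5, 0], "roll": 0}, {"translation": [-35, -2.5, 0], "roll": 0}, {"translation": [-35, -2.5, 0], "roll": 0}, {"translation": [-35, -2.5, 0], "roll": 0}, {"translation": [-35, -2.5, 0], "roll": 0}, {"translation": [-35, -2.5, 0], "roll": 0}, {"translation": [-35, -2.5, 0], "roll": 0}, {"translation": [-30, -2, 0], "roll": 0}, {"translation": [-20, -1.5, 0], "roll": 0}, {"translation": [-13.5, -1, 0], "roll": 0}, {"translation": [0, 0, 20], "roll": 0}, {"translation": [0, 0, 25], "roll": 0}, {"translation": [0, 0, 25], "roll": 0}, {"translation": [0, 0, 20], "roll": 0}, {"translation": [0, 0, 15], "roll": 0}, {"translation": [0, 0, 10], "roll": 0}, {"translation": [0, 0, 0], "roll": 0}, {"translation": [0, 0, 0], "roll": 0}]}}

```text
time: 14.72
tool_pos: [0.4781, -0.3244, 0.0142]
tool_rot: [-3.14, -0.001, 1.664]
contact_force: [-0.2, 0.3, -1.8]
opening: 0.0639
grip_force: 25.0
```

{"method": "step_arm", "body": {"commands": [{"translation": [0, 0, 2], "roll": 0}, {"translation": [0, 0, 1.5], "roll": 0}, {"translation": [0, 0, 0], "roll": 0}, {"translation": [0, 0, 0], "roll": 0}]}}

```text
time: 15.05
tool_pos: [0.4786, -0.3252, 0.0119]
tool_rot: [3.141, 0.001, 1.664]
contact_force: [0.9, 1.2, -2.4]
opening: 0.0641
grip_force: 25.0
```

{"method": "step_arm", "body": {"commands": [{"translation": [0, 0, 2], "roll": 0}, {"translation": [0, 0, 0], "roll": 0}, {"translation": [0, 0, 0], "roll": 0}]}}

```text
time: 15.3
tool_pos: [0.4784, -0.3251, 0.0095]
tool_rot: [3.141, 0.0, 1.664]
contact_force: [0.8, -0.6, -2.1]
opening: 0.0637
grip_force: 25.0
```

{"method": "step_arm", "body": {"commands": [{"translation": [0, 0, 1], "roll": 0}, {"translation": [0, 0, 0], "roll": 0}, {"translation": [0, 0, 0], "roll": 0}]}}

```text
time: 15.55
tool_pos: [0.4784, -0.3252, 0.0094]
tool_rot: [3.141, 0.001, 1.664]
contact_force: [-1.8, 2.8, 7.0]
opening: 0.0641
grip_force: 25.0
```

{"method": "step_arm", "body": {"commands": [{"translation": [0, 0, -0.5], "roll": 0}, {"translation": [0, 0, 0], "roll": 0}, {"translation": [0, 0, 0], "roll": 0}, {"translation": [0, 0, 0], "roll": 0}, {"translation": [0, 0, 0], "roll": 0}, {"translation": [0, 0, 0], "roll": 0}], "fingers": 0.87}}

```text
time: 16.05
tool_pos: [0.4783, -0.325, 0.0087]
tool_rot: [-3.142, 0.0, 1.664]
contact_force: [0.6, 0.2, -0.8]
opening: 0.0797
grip_force: 0.0
```

{"method": "step_arm", "body": {"commands": [{"translation": [0, 0, -15], "roll": 0}, {"translation": [0, 0, -25], "roll": 0}, {"translation": [0, 0, -35], "roll": 0}, {"translation": [0, 0, -35], "roll": 0}, {"translation": [0, 0, -35], "roll": 0}, {"translation": [0, 0, -25], "roll": 0}, {"translation": [0, 0, 0], "roll": 0}, {"translation": [0, 0, 0], "roll": 0}, {"translation": [0, 0, 0], "roll": 0}]}}

```text
time: 16.8
tool_pos: [0.4778, -0.3246, 0.1779]
tool_rot: [-3.141, -0.001, 1.664]
contact_force: [-1.1, 0.1, 0.1]
opening: 0.08
grip_force: 0.0
```

```bash
python3 - <<'E'
from h import *
goto(.4757,-.0224,.12,.091)
im=read_camera("top");cv2.imwrite("pics/top1.png",cv2.resize(im[150:330,230:480,::-1],None,fx=3,fy=3))
E
```

```text
t=16.8 shift mm [301.1  25.9  57.9] roll 1.573 from [ 0.4778 -0.3246  0.1779] [-3.141e+00 -1.000e-03  1.664e+00]
```

View pics/top1.png

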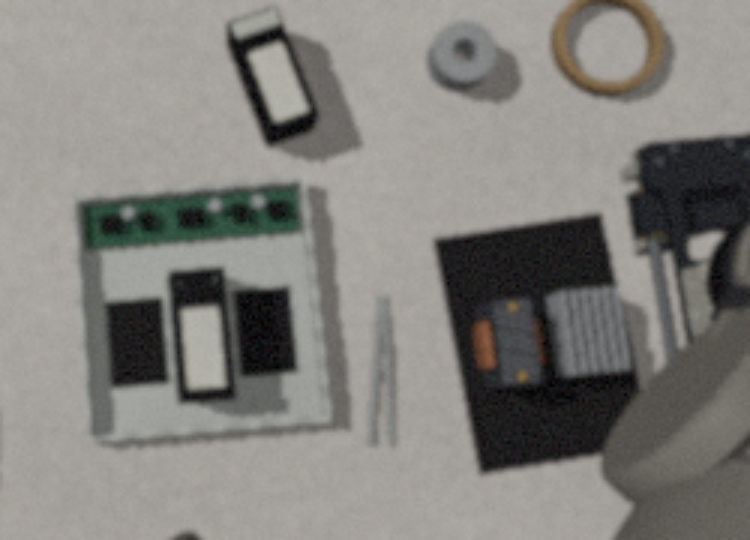

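Both parts stand upright on the mat, and the old battery sits alone in its place. On to the battery.

{"method": "step_arm", "body": {"commands": [{"translation": [15, 1.3, 0], "roll": 0}, {"translation": [30, 2.6, 0], "roll": 0}, {"translation": [35, 3, 0], "roll": 0}, {"translation": [35, 3, 0], "roll": 0}, {"translation": [35, 3, 0], "roll": 0}, {"translation": [35, 3, 0], "roll": 0}, {"translation": [35, 3, 0], "roll": 0}, {"translation": [35, 3, 0], "roll": 0}, {"translation": [30, 2.6, 0], "roll": 0}, {"translation": [16, 1.4, 0], "roll": 0}, {"translation": [0, 0, 0], "roll": 0.121}, {"translation": [0, 0, 0], "roll": 0.121}, {"translation": [0, 0, 0], "roll": 0.121}, {"translation": [0, 0, 0], "roll": 0.121}, {"translation": [0, 0, 0], "roll": 0.121}, {"translation": [0, 0, 0], "roll": 0.121}, {"translation": [0, 0, 0], "roll": 0.121}, {"translation": [0, 0, 0], "roll": 0.121}, {"translation": [0, 0, 0], "roll": 0.121}, {"translation": [0, 0, 0], "roll": 0.121}]}}

```text
time: 18.52
tool_pos: [0.475, -0.022, 0.1775]
tool_rot: [-3.14, 0.002, 0.448]
contact_force: [0.2, -0.6, -0.2]
opening: 0.0796
grip_force: 0.0
```

{"method": "step_arm", "body": {"commands": [{"translation": [0, 0, 0], "roll": 0.121}, {"translation": [0, 0, 0], "roll": 0.121}, {"translation": [0, 0, 0], "roll": 0.121}, {"translation": [0, 0, 30], "roll": 0}, {"translation": [0, 0, 28], "roll": 0}, {"translation": [0, 0, 0], "roll": 0}, {"translation": [0, 0, 0], "roll": 0}, {"translation": [0, 0, 0], "roll": 0}]}}

```text
time: 19.18
tool_pos: [0.4764, -0.0226, 0.1214]
tool_rot: [3.142, -0.0, 0.091]
contact_force: [0.3, -0.2, -0.1]
opening: 0.0801
grip_force: 0.0
```

```bash
python3 - <<'E'
from h import *
goto(.4757,-.0224,.015,.091)
E
```

```text
t=19.2 shift mm [ -0.6  -0.3 106.4] roll 0.0 from [ 0.4764 -0.0226  0.1214] [ 3.142 -0.     0.091]
```

{"method": "step_arm", "body": {"commands": [{"translation": [0, 0, 20], "roll": 0}, {"translation": [0, 0, 25], "roll": 0}, {"translation": [0, 0, 20], "roll": 0}, {"translation": [0, 0, 20], "roll": 0}, {"translation": [0, 0, 13], "roll": 0}, {"translation": [0, 0, 8], "roll": 0}, {"translation": [0, 0, 0], "roll": 0}]}}

```text
time: 19.77
tool_pos: [0.4762, -0.0228, 0.0146]
tool_rot: [-3.141, 0.001, 0.091]
contact_force: [-0.7, -0.7, 0.5]
opening: 0.0798
grip_force: 0.0
```

{"method": "step_arm", "body": {"commands": [{"translation": [0, 0, 0], "roll": 0}, {"translation": [0, 0, 0], "roll": 0}, {"translation": [0, 0, 0], "roll": 0}, {"translation": [0, 0, 0], "roll": 0}, {"translation": [0, 0, 0], "roll": 0}, {"translation": [0, 0, 0], "roll": 0}, {"translation": [0, 0, 0], "roll": 0}, {"translation": [0, 0, 0], "roll": 0}, {"translation": [0, 0, 0], "roll": 0}, {"translation": [0, 0, 0], "roll": 0}], "fingers": 0, "grip_force": 35}}

```text
time: 20.6
tool_pos: [0.4763, -0.0228, 0.0151]
tool_rot: [3.142, -0.0, 0.091]
contact_force: [-1.4, 0.6, 5.9]
opening: 0.0429
grip_force: 35.0
```

{"method": "step_arm", "body": {"commands": [{"translation": [0, 0, -15], "roll": 0}, {"translation": [0, 0, -20], "roll": 0}, {"translation": [0, 0, -25], "roll": 0}, {"translation": [0, 0, -25], "roll": 0}, {"translation": [0, 0, -20], "roll": 0}, {"translation": [0, 0, 0], "roll": 0}, {"translation": [0, 0, 0], "roll": 0}]}}

```text
time: 21.18
tool_pos: [0.476, -0.0229, 0.1194]
tool_rot: [3.141, -0.0, 0.091]
contact_force: [-0.3, 0.3, -6.5]
opening: 0.043
grip_force: 35.0
```

```bash
python3 - <<'E'
from h import *
goto(.540,.304,.016,.1)
print(observe()["qpos"])
E
```

```text
t=21.2 shift mm [  93.4 -319.8  103.4] roll -0.009 from [ 0.476  -0.0229  0.1194] [ 3.141 -0.     0.091]
[-2.09007014e-01  3.76748000e-01  1.80592740e+00 -2.20966260e-04
  9.58610530e-01  1.27110501e+00]
```

{"method": "step_arm", "body": {"commands": [{"translation": [4, -12, 0], "roll": 0}, {"translation": [7.4, -24, 0], "roll": 0}, {"translation": [9, -30, 0], "roll": 0}, {"translation": [9, -30, 0], "roll": 0}, {"translation": [9, -30, 0], "roll": 0}, {"translation": [9, -30, 0], "roll": 0}, {"translation": [9, -30, 0], "roll": 0}, {"translation": [9, -30, 0], "roll": 0}, {"translation": [9, -30, 0], "roll": 0}, {"translation": [7, -30, 0], "roll": 0}, {"translation": [7, -25, 0], "roll": 0}, {"translation": [5, -19, 0], "roll": 0}, {"translation": [0, 0, 20], "roll": 0}, {"translation": [0, 0, 25], "roll": 0}, {"translation": [0, 0, 20], "roll": 0}, {"translation": [0, 0, 18], "roll": 0}, {"translation": [0, 0, 10], "roll": 0}, {"translation": [0, 0, 5], "roll": 0}, {"translation": [0, 0, 0], "roll": 0}, {"translation": [0, 0, 0], "roll": 0}]}}

```text
time: 22.85
tool_pos: [0.5403, 0.3042, 0.0216]
tool_rot: [3.141, 0.0, 0.091]
contact_force: [0.2, 0.2, -4.7]
opening: 0.0427
grip_force: 35.0
```

{"method": "step_arm", "body": {"commands": [{"translation": [0, 0, 2.5], "roll": 0}, {"translation": [0, 0, 2], "roll": 0}, {"translation": [0, 0, 0], "roll": 0}, {"translation": [0, 0, 0], "roll": 0}]}}

```text
time: 23.18
tool_pos: [0.5403, 0.3043, 0.0177]
tool_rot: [-3.141, -0.001, 0.091]
contact_force: [-0.3, 1.0, -5.8]
opening: 0.0432
grip_force: 35.0
```

{"method": "step_arm", "body": {"commands": [{"translation": [0, 0, 2], "roll": 0}, {"translation": [0, 0, 0], "roll": 0}, {"translation": [0, 0, 0], "roll": 0}]}}

```text
time: 23.43
tool_pos: [0.5407, 0.3045, 0.0162]
tool_rot: [-3.141, -0.002, 0.091]
contact_force: [-0.4, -0.5, 0.7]
opening: 0.0428
grip_force: 35.0
```

{"method": "step_arm", "body": {"commands": [{"translation": [0, 0, 1], "roll": 0}, {"translation": [0, 0, 0], "roll": 0}, {"translation": [0, 0, 0], "roll": 0}]}}

```text
time: 23.68
tool_pos: [0.5407, 0.3045, 0.0162]
tool_rot: [-3.141, -0.002, 0.091]
contact_force: [-3.4, -2.3, 9.0]
opening: 0.0425
grip_force: 35.0
```

{"method": "step_arm", "body": {"commands": [{"translation": [0, 0, -0.8], "roll": 0}, {"translation": [0, 0, 0], "roll": 0}, {"translation": [0, 0, 0], "roll": 0}, {"translation": [0, 0, 0], "roll": 0}, {"translation": [0, 0, 0], "roll": 0}, {"translation": [0, 0, 0], "roll": 0}, {"translation": [0, 0, 0], "roll": 0}], "fingers": 0.87}}

```text
time: 24.27
tool_pos: [0.5401, 0.3042, 0.0149]
tool_rot: [3.141, 0.0, 0.091]
contact_force: [-0.1, 0.3, -0.2]
opening: 0.0794
grip_force: 0.0
```

{"method": "step_arm", "body": {"commands": [{"translation": [0, 0, -15], "roll": 0}, {"translation": [0, 0, -25], "roll": 0}, {"translation": [0, 0, -35], "roll": 0}, {"translation": [0, 0, -40], "roll": 0}, {"translation": [0, 0, -40], "roll": 0}, {"translation": [0, 0, -35], "roll": 0}, {"translation": [0, 0, 0], "roll": 0}, {"translation": [0, 0, 0], "roll": 0}]}}

```text
time: 24.93
tool_pos: [0.5411, 0.3047, 0.2076]
tool_rot: [-3.14, -0.005, 0.091]
contact_force: [-0.5, 0.1, 0.2]
opening: 0.0801
grip_force: 0.0
```

```bash
python3 - <<'E'
from h import *
goto(.675,-.08,.22,.305)
E
```

```text
t=24.9 shift mm [ 98.4 395.3 -12.4] roll -0.214 from [0.5411 0.3047 0.2076] [-3.14  -0.005  0.091]
```

{"method": "step_arm", "body": {"commands": [{"translation": [4, 16, 0], "roll": 0}, {"translation": [7.5, 30, 0], "roll": 0}, {"translation": [8.7, 35, 0], "roll": 0}, {"translation": [8.7, 35, 0], "roll": 0}, {"translation": [8.7, 35, 0], "roll": 0}, {"translation": [8.7, 35, 0], "roll": 0}, {"translation": [8.7, 35, 0], "roll": 0}, {"translation": [8.7, 35, 0], "roll": 0}, {"translation": [8.7, 35, 0], "roll": 0}, {"translation": [8.7, 35, 0], "roll": 0}, {"translation": [8.7, 35, 0], "roll": 0}, {"translation": [8.7, 34, -5], "roll": 0}, {"translation": [0, 0, -7], "roll": -0.107}, {"translation": [0, 0, 0], "roll": -0.107}, {"translation": [0, 0, 0], "roll": 0}, {"translation": [0, 0, 0], "roll": 0}, {"translation": [0, 0, 0], "roll": 0}]}}

```text
time: 26.35
tool_pos: [0.6735, -0.0797, 0.2157]
tool_rot: [-3.14, 0.002, 0.302]
contact_force: [0.8, 0.2, -0.1]
opening: 0.0801
grip_force: 0.0
```

```bash
python3 - <<'E'
from h import *
goto(.675,-.08,.22,.305)
c=get_calibration("wrist");im=read_camera("wrist");cv2.imwrite("pics/w3.png",im[:,:,::-1])
np.save("w3.npy",c["world_from_camera"])
for n in ["new_battery"]:
    print(n,[(np.round(d["at"],3).tolist(),round(d["confidence"],2)) for d in search_frame("wrist",n)[:2]])
im=read_camera("top");cv2.imwrite("pics/top2.png",im[:,:,::-1])
E
```

```text
t=26.4 shift mm [ 1.3  0.8 -4.3] roll -0.003 from [ 0.6735 -0.0797  0.2157] [-3.14e+00  2.00e-03  3.02e-01]
new_battery [([0.689, -0.08, 0.052], 0.74)]
```

View pics/w3.png

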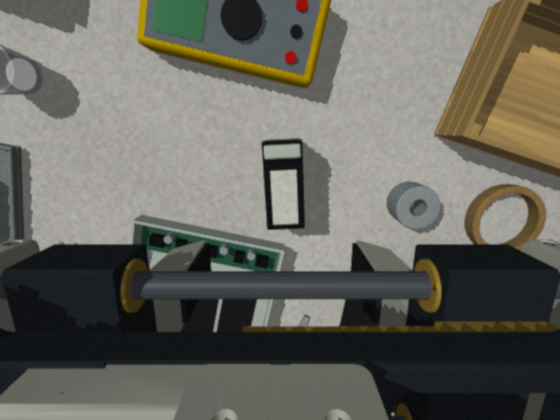

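```bash
python3 - <<'E'
import cv2
a=cv2.imread("pics/w3.png")[130:240,235:335]
cv2.imwrite("pics/w3c.png",cv2.resize(a,None,fx=5,fy=5,interpolation=cv2.INTER_CUBIC))
E
```

```text
(no output)
```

View pics/w3c.png

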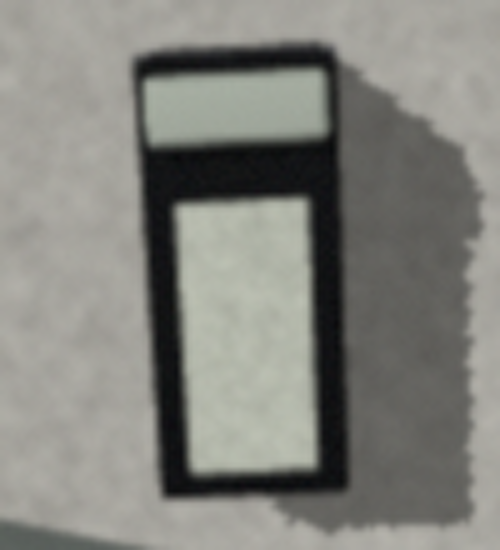

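Crop (5×): near edge corners at (163,495) and (347,488), side edges running up to (135,62) and (332,60).

```bash
python3 - <<'E'
from h import *
c=get_calibration("wrist");c["world_from_camera"]=np.load("w3.npy")
w=p2w(c,np.array([(135,62),(332,60),(347,488),(163,495)])/5+[235,130],.052)[:,:2]
e=np.roll(w,-1,0)-w
print(w.round(4),np.linalg.norm(e,axis=1).round(3),np.arctan2(e[:,1],e[:,0]).round(3))
d=(w[0]+w[1]-w[2]-w[3]);yaw=np.arctan2(d[1],d[0]);m=(w[2]+w[3])/2+.049*np.array([np.cos(yaw),np.sin(yaw)])
print(yaw,m); goto(m[0],m[1],.012,yaw)
E
```

```text
[[ 0.723  -0.0434]
 [ 0.7356 -0.0825]
 [ 0.6475 -0.1152]
 [ 0.6336 -0.0761]] [0.041 0.094 0.041 0.095] [-1.26  -2.786  1.912  0.351]
0.3531899566446842 [ 0.68654924 -0.07870413]
t=26.5 shift mm [ 12.4   3.  204.6] roll -0.049 from [ 0.6739 -0.0796  0.2166] [-3.141e+00  1.000e-03  3.040e-01]
```

{"method": "step_arm", "body": {"commands": [{"translation": [11.6, 3.6, 15], "roll": 0}, {"translation": [0, 0, 30], "roll": -0.049}, {"translation": [0, 0, 35], "roll": 0}, {"translation": [0, 0, 30], "roll": 0}, {"translation": [0, 0, 20], "roll": 0}, {"translation": [0, 0, 20], "roll": 0}, {"translation": [0, 0, 20], "roll": 0}, {"translation": [0, 0, 20], "roll": 0}, {"translation": [0, 0, 10], "roll": 0}, {"translation": [0, 0, 5], "roll": 0}, {"translation": [0, 0, 0], "roll": 0}, {"translation": [0, 0, 0], "roll": 0}]}}

```text
time: 27.5
tool_pos: [0.6868, -0.0801, 0.013]
tool_rot: [3.141, -0.001, 0.354]
contact_force: [0.9, 0.3, 0.1]
opening: 0.0801
grip_force: 0.0
```

{"method": "step_arm", "body": {"commands": [{"translation": [0, 0, 0], "roll": 0}, {"translation": [0, 0, 0], "roll": 0}, {"translation": [0, 0, 0], "roll": 0}, {"translation": [0, 0, 0], "roll": 0}, {"translation": [0, 0, 0], "roll": 0}, {"translation": [0, 0, 0], "roll": 0}, {"translation": [0, 0, 0], "roll": 0}, {"translation": [0, 0, 0], "roll": 0}, {"translation": [0, 0, 0], "roll": 0}, {"translation": [0, 0, 0], "roll": 0}, {"translation": [0, 0, 0], "roll": 0}], "fingers": 0, "grip_force": 35}}

```text
time: 28.42
tool_pos: [0.6861, -0.0798, 0.0123]
tool_rot: [-3.141, 0.0, 0.354]
contact_force: [-2.7, 3.6, 4.1]
opening: 0.0429
grip_force: 35.0
```

{"method": "step_arm", "body": {"commands": [{"translation": [0, 0, -15], "roll": 0}, {"translation": [0, 0, -20], "roll": 0}, {"translation": [0, 0, -25], "roll": 0}, {"translation": [0, 0, -25], "roll": 0}, {"translation": [0, 0, -25], "roll": 0}, {"translation": [0, 0, 0], "roll": 0}, {"translation": [0, 0, 0], "roll": 0}]}}

```text
time: 29.0
tool_pos: [0.6866, -0.0806, 0.1221]
tool_rot: [3.14, -0.001, 0.354]
contact_force: [-0.7, 0.5, -5.6]
opening: 0.0429
grip_force: 35.0
```

```bash
python3 - <<'E'
from h import *
goto(.4758,-.0224,.016,.091)
E
```

```text
t=29.0 shift mm [-177.6 -127.7  106.1] roll 0.263 from [ 0.6866 -0.0806  0.1221] [ 3.14e+00 -1.00e-03  3.54e-01]
```

{"method": "step_arm", "body": {"commands": [{"translation": [-10, -7, 0], "roll": 0}, {"translation": [-20, -14.4, 0], "roll": 0}, {"translation": [-25, -18, 0], "roll": 0}, {"translation": [-25, -18, 0], "roll": 0}, {"translation": [-25, -18, 0], "roll": 0}, {"translation": [-25, -18, 0], "roll": 0}, {"translation": [-22, -16, 0], "roll": 0}, {"translation": [-15, -11, 0], "roll": 0}, {"translation": [-10.6, -7.3, 0], "roll": 0}, {"translation": [0, 0, 0], "roll": 0.088}, {"translation": [0, 0, 0], "roll": 0.088}, {"translation": [0, 0, 0], "roll": 0.087}, {"translation": [0, 0, 20], "roll": 0}, {"translation": [0, 0, 10], "roll": 0}, {"translation": [0, 0, 0], "roll": 0}, {"translation": [0, 0, 0], "roll": 0}]}}

```text
time: 30.33
tool_pos: [0.4738, -0.0217, 0.0902]
tool_rot: [-3.141, 0.004, 0.091]
contact_force: [-0.2, 0.5, -4.5]
opening: 0.0426
grip_force: 35.0
```

```bash
python3 - <<'E'
from h import *
goto(.4758,-.0224,.016,.091)
c=get_calibration("wrist");im=np.ascontiguousarray(read_camera("wrist")[:,:,::-1])
s=observe();p=s["tool_pos"];y=s["tool_rot"][2]
def ov(o,cx,cy,lx,ly,z,yaw,col):
    R=np.array([[np.cos(yaw),-np.sin(yaw)],[np.sin(yaw),np.cos(yaw)]])
    q=np.array([[1,1],[1,-1],[-1,-1],[-1,1]])*[lx/2,ly/2]+[cx,cy]
    cv2.polylines(im,[w2p(c,np.c_[q@R.T+o,np.full(4,z)]).round().astype(int)],True,col,1)
ov(p[:2],0,0,.098,.043,p[2]-.012+.052,y,(0,255,0))
for cy in (-.0515,.0515): ov([.4757,-.0224],0,cy,.064,.044,.0045,.091,(0,0,255))
ov([.4757,-.0224],.0225,0,.195,.19,.025,.091,(0,0,255))
cv2.imwrite("pics/w4.png",cv2.resize(im,None,fx=1.4,fy=1.4))
E
```

```text
t=30.3 shift mm [ 1.9  0.9 74.2] roll -0.0 from [ 0.4738 -0.0217  0.0902] [-3.141  0.004  0.091]
```

View pics/w4.png

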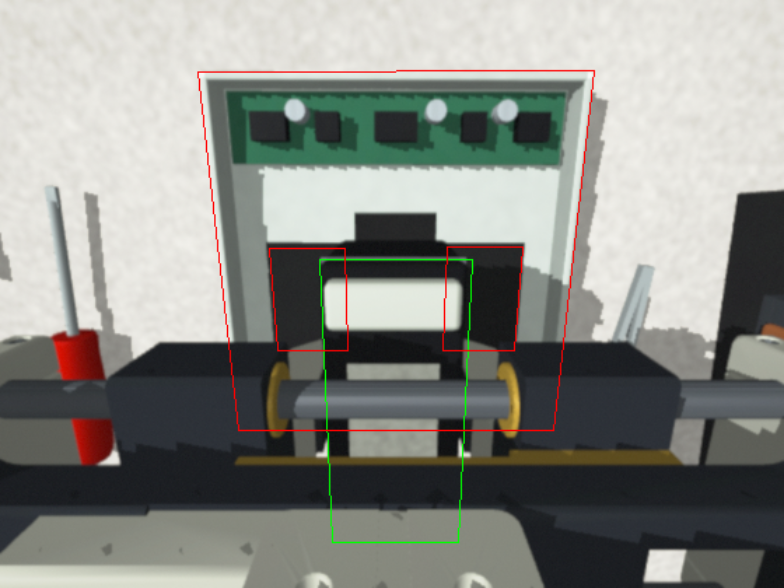

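The case overlay matches (rim at rows 72–430), and the battery's front top edge (row ~262) agrees with the prediction. I'll lower it.

{"method": "step_arm", "body": {"commands": [{"translation": [1.5, 0.5, 10], "roll": 0}, {"translation": [0, 0, 15], "roll": 0}, {"translation": [0, 0, 15], "roll": 0}, {"translation": [0, 0, 12], "roll": 0}, {"translation": [0, 0, 10], "roll": 0}, {"translation": [0, 0, 6], "roll": 0}, {"translation": [0, 0, 2], "roll": 0}, {"translation": [0, 0, 0], "roll": 0}, {"translation": [0, 0, 0], "roll": 0}]}}

```text
time: 31.13
tool_pos: [0.4773, -0.0223, 0.0224]
tool_rot: [3.141, -0.001, 0.091]
contact_force: [-0.6, 0.1, -3.9]
opening: 0.0431
grip_force: 35.0
```

{"method": "step_arm", "body": {"commands": [{"translation": [0, 0, 1.5], "roll": 0}, {"translation": [0, 0, 0], "roll": 0}, {"translation": [0, 0, 0], "roll": 0}]}}

```text
time: 31.38
tool_pos: [0.4771, -0.0223, 0.0209]
tool_rot: [3.141, -0.001, 0.091]
contact_force: [-0.3, -0.5, -4.0]
opening: 0.0428
grip_force: 35.0
```

{"method": "step_arm", "body": {"commands": [{"translation": [-1.2, 0, 2], "roll": 0}, {"translation": [0, 0, 1], "roll": 0}, {"translation": [0, 0, 0], "roll": 0}, {"translation": [0, 0, 0], "roll": 0}]}}

```text
time: 31.72
tool_pos: [0.4756, -0.0224, 0.0175]
tool_rot: [3.142, 0.0, 0.091]
contact_force: [-0.5, 0.3, -4.3]
opening: 0.0427
grip_force: 35.0
```

{"method": "step_arm", "body": {"commands": [{"translation": [0, 0, 1.5], "roll": 0}, {"translation": [0, 0, 0], "roll": 0}, {"translation": [0, 0, 0], "roll": 0}]}}

```text
time: 31.97
tool_pos: [0.476, -0.0224, 0.0163]
tool_rot: [3.141, -0.001, 0.091]
contact_force: [-0.1, -0.2, -1.7]
opening: 0.043
grip_force: 35.0
```

{"method": "step_arm", "body": {"commands": [{"translation": [0, 0, 0.7], "roll": 0}, {"translation": [0, 0, 0], "roll": 0}, {"translation": [0, 0, 0], "roll": 0}]}}

```text
time: 32.22
tool_pos: [0.476, -0.0224, 0.0162]
tool_rot: [3.141, -0.001, 0.091]
contact_force: [-2.6, 0.4, 6.4]
opening: 0.0431
grip_force: 35.0
```

{"method": "step_arm", "body": {"commands": [{"translation": [0, 0, 0], "roll": 0}, {"translation": [0, 0, 0], "roll": 0}, {"translation": [0, 0, 0], "roll": 0}, {"translation": [0, 0, 0], "roll": 0}, {"translation": [0, 0, 0], "roll": 0}, {"translation": [0, 0, 0], "roll": 0}, {"translation": [0, 0, 0], "roll": 0}], "fingers": 0.87}}

```text
time: 32.8
tool_pos: [0.4757, -0.0224, 0.0153]
tool_rot: [3.142, 0.0, 0.091]
contact_force: [-0.3, 0.7, 0.2]
opening: 0.0793
grip_force: 0.0
```

{"method": "step_arm", "body": {"commands": [{"translation": [0, 0, -15], "roll": 0}, {"translation": [0, 0, -25], "roll": 0}, {"translation": [0, 0, -35], "roll": 0}, {"translation": [0, 0, -35], "roll": 0}, {"translation": [0, 0, -35], "roll": 0}, {"translation": [0, 0, -20], "roll": 0}, {"translation": [0, 0, 0], "roll": 0}, {"translation": [0, 0, 0], "roll": 0}]}}

```text
time: 33.47
tool_pos: [0.4761, -0.0224, 0.1813]
tool_rot: [3.141, -0.003, 0.091]
contact_force: [0.5, -0.2, -0.5]
opening: 0.0797
grip_force: 0.0
```

```bash
python3 - <<'E'
from h import *
goto(.4783,-.325,.09,1.664)
E
```

```text
t=33.5 shift mm [-25.3 301.5  91.3] roll -1.573 from [ 0.4761 -0.0224  0.1813] [ 3.141e+00 -3.000e-03  9.100e-02]
```

{"method": "step_arm", "body": {"commands": [{"translation": [-1, 15, 0], "roll": 0}, {"translation": [-2.6, 30, 0], "roll": 0}, {"translation": [-3, 35, 0], "roll": 0}, {"translation": [-3, 35, 0], "roll": 0}, {"translation": [-3, 35, 0], "roll": 0}, {"translation": [-3, 35, 0], "roll": 0}, {"translation": [-3, 35, 0], "roll": 0}, {"translation": [-3, 35, 0], "roll": 0}, {"translation": [-2.4, 30, 0], "roll": 0}, {"translation": [-1.3, 16.5, 0], "roll": 0}, {"translation": [0, 0, 0], "roll": -0.121}, {"translation": [0, 0, 0], "roll": -0.121}, {"translation": [0, 0, 0], "roll": -0.121}, {"translation": [0, 0, 0], "roll": -0.121}, {"translation": [0, 0, 0], "roll": -0.121}, {"translation": [0, 0, 0], "roll": -0.121}, {"translation": [0, 0, 0], "roll": -0.121}, {"translation": [0, 0, 0], "roll": -0.121}, {"translation": [0, 0, 0], "roll": -0.121}, {"translation": [0, 0, 0], "roll": -0.121}]}}

```text
time: 35.13
tool_pos: [0.4771, -0.3243, 0.1781]
tool_rot: [-3.138, -0.002, 1.307]
contact_force: [0.5, 0.2, 0.2]
opening: 0.08
grip_force: 0.0
```

{"method": "step_arm", "body": {"commands": [{"translation": [0, 0, 0], "roll": -0.121}, {"translation": [0, 0, 0], "roll": -0.121}, {"translation": [0, 0, 0], "roll": -0.121}, {"translation": [0, 0, 30], "roll": 0}, {"translation": [0, 0, 35], "roll": 0}, {"translation": [0, 0, 25], "roll": 0}, {"translation": [0, 0, 0], "roll": 0}, {"translation": [0, 0, 0], "roll": 0}, {"translation": [0, 0, 0], "roll": 0}]}}

```text
time: 35.88
tool_pos: [0.4782, -0.3253, 0.091]
tool_rot: [3.141, 0.0, 1.664]
contact_force: [-0.6, -0.4, -0.2]
opening: 0.0798
grip_force: 0.0
```

```bash
python3 - <<'E'
from h import *
goto(.4783,-.325,.0095,1.664)
im=read_camera("top");cv2.imwrite("pics/top3.png",cv2.resize(im[50:330,70:480,::-1],None,fx=1.9,fy=1.9))
E
```

```text
t=35.9 shift mm [ 0.2  0.1 81.5] roll -0.0 from [ 0.4782 -0.3253  0.091 ] [3.141 0.    1.664]
```

View pics/top3.png

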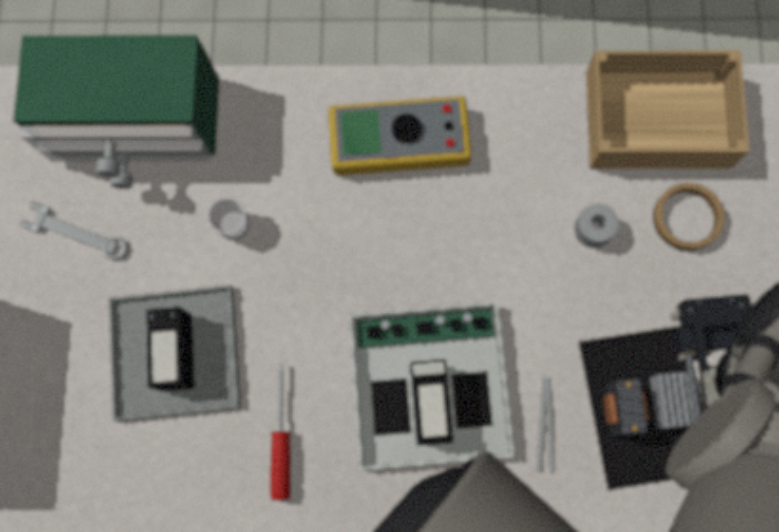

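The new battery sits square between the empty pads and the old one is flat in the tray. Now I'll fetch the heat sink.

{"method": "step_arm", "body": {"commands": [{"translation": [0, 0, 15], "roll": 0}, {"translation": [0, 0, 20], "roll": 0}, {"translation": [0, 0, 20], "roll": 0}, {"translation": [0, 0, 15], "roll": 0}, {"translation": [0, 0, 8], "roll": 0}, {"translation": [0, 0, 3.5], "roll": 0}, {"translation": [0, 0, 0], "roll": 0}, {"translation": [0, 0, 0], "roll": 0}]}}

```text
time: 36.6
tool_pos: [0.4785, -0.3255, 0.0101]
tool_rot: [3.14, 0.002, 1.664]
contact_force: [0.1, 0.1, 0.8]
opening: 0.0801
grip_force: 0.0
```

{"method": "step_arm", "body": {"commands": [{"translation": [0, 0, 0], "roll": 0}, {"translation": [0, 0, 0], "roll": 0}, {"translation": [0, 0, 0], "roll": 0}, {"translation": [0, 0, 0], "roll": 0}, {"translation": [0, 0, 0], "roll": 0}, {"translation": [0, 0, 0], "roll": 0}, {"translation": [0, 0, 0], "roll": 0}, {"translation": [0, 0, 0], "roll": 0}], "fingers": 0, "grip_force": 25}}

```text
time: 37.27
tool_pos: [0.4782, -0.3252, 0.0097]
tool_rot: [3.141, 0.001, 1.664]
contact_force: [-0.9, 0.0, 5.4]
opening: 0.0637
grip_force: 25.0
```

{"method": "step_arm", "body": {"commands": [{"translation": [0, 0, -15], "roll": 0}, {"translation": [0, 0, -20], "roll": 0}, {"translation": [0, 0, -25], "roll": 0}, {"translation": [0, 0, -30], "roll": 0}, {"translation": [0, 0, -30], "roll": 0}, {"translation": [0, 0, -15], "roll": 0}, {"translation": [0, 0, 0], "roll": 0}, {"translation": [0, 0, 0], "roll": 0}, {"translation": [0, 0, 0], "roll": 0}]}}

```text
time: 38.02
tool_pos: [0.477, -0.3241, 0.142]
tool_rot: [-3.139, -0.002, 1.664]
contact_force: [-0.3, 0.1, -3.3]
opening: 0.0636
grip_force: 25.0
```

```bash
python3 - <<'E'
from h import *
goto(.4708,.0293,.012,1.664)
E
```

```text
t=38.0 shift mm [352.5  26.7 130. ] roll -0.0 from [ 0.477  -0.3241  0.142 ] [-3.139e+00 -2.000e-03  1.664e+00]
```

{"method": "step_arm", "body": {"commands": [{"translation": [15, 1, 0], "roll": 0}, {"translation": [30, 2.2, 0], "roll": 0}, {"translation": [35, 2.5, 0], "roll": 0}, {"translation": [35, 2.5, 0], "roll": 0}, {"translation": [35, 2.5, 0], "roll": 0}, {"translation": [35, 2.5, 0], "roll": 0}, {"translation": [35, 2.5, 0], "roll": 0}, {"translation": [35, 2.5, 0], "roll": 0}, {"translation": [35, 2.5, 0], "roll": 0}, {"translation": [30, 2.2, 0], "roll": 0}, {"translation": [20, 1.6, 0], "roll": 0}, {"translation": [13.5, 1.2, 0], "roll": 0}, {"translation": [0, 0, 20], "roll": 0}, {"translation": [0, 0, 20], "roll": 0}, {"translation": [0, 0, 0], "roll": 0}, {"translation": [0, 0, 0], "roll": 0}, {"translation": [0, 0, 0], "roll": 0}, {"translation": [0, 0, 0], "roll": 0}]}}

```text
time: 39.52
tool_pos: [0.4711, 0.0292, 0.1044]
tool_rot: [3.141, 0.0, 1.663]
contact_force: [0.6, -0.5, -2.0]
opening: 0.0642
grip_force: 25.0
```

```bash
python3 - <<'E'
from h import *
goto(.4708,.0293,.012,1.664)
im=read_camera("wrist");cv2.imwrite("pics/w5.png",im[:,:,::-1])
E
```

```text
t=39.5 shift mm [ 0.1 -0.3 92.4] roll -0.001 from [0.4711 0.0292 0.1044] [3.141 0.    1.663]
```

View pics/w5.png

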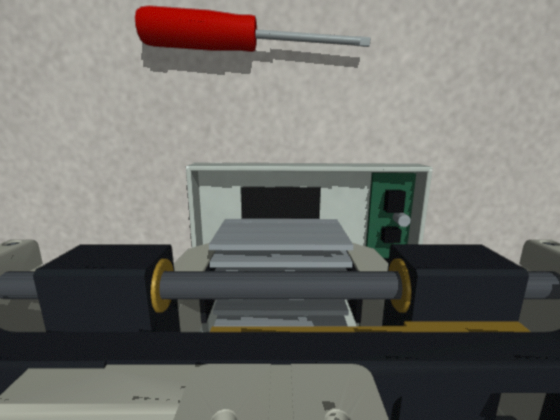

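The heat sink is held level and centred over its dark pad (u 241–321). I'll lower it.

{"method": "step_arm", "body": {"commands": [{"translation": [0, 0, 15], "roll": 0}, {"translation": [0, 0, 20], "roll": 0}, {"translation": [0, 0, 20], "roll": 0}, {"translation": [0, 0, 15], "roll": 0}, {"translation": [0, 0, 10], "roll": 0}, {"translation": [0, 0, 7], "roll": 0}, {"translation": [0, 0, 3], "roll": 0}, {"translation": [0, 0, 0], "roll": 0}, {"translation": [0, 0, 0], "roll": 0}]}}

```text
time: 40.32
tool_pos: [0.4711, 0.0293, 0.0145]
tool_rot: [3.14, 0.0, 1.664]
contact_force: [-0.1, -0.4, -3.3]
opening: 0.0636
grip_force: 25.0
```

{"method": "step_arm", "body": {"commands": [{"translation": [0, 0, 1.5], "roll": 0}, {"translation": [0, 0, 0], "roll": 0}, {"translation": [0, 0, 0], "roll": 0}]}}

```text
time: 40.57
tool_pos: [0.4709, 0.0295, 0.0128]
tool_rot: [3.141, 0.0, 1.664]
contact_force: [-0.0, -0.1, -1.5]
opening: 0.0638
grip_force: 25.0
```

{"method": "step_arm", "body": {"commands": [{"translation": [0, 0, 1.5], "roll": 0}, {"translation": [0, 0, 0], "roll": 0}, {"translation": [0, 0, 0], "roll": 0}]}}

```text
time: 40.82
tool_pos: [0.4706, 0.0295, 0.0109]
tool_rot: [-3.142, 0.0, 1.664]
contact_force: [-0.5, -0.6, -2.4]
opening: 0.0638
grip_force: 25.0
```

{"method": "step_arm", "body": {"commands": [{"translation": [0, 0, 1], "roll": 0}, {"translation": [0, 0, 0], "roll": 0}, {"translation": [0, 0, 0], "roll": 0}]}}

```text
time: 41.07
tool_pos: [0.4706, 0.0295, 0.0106]
tool_rot: [3.141, 0.0, 1.664]
contact_force: [-3.0, 0.9, 6.6]
opening: 0.064
grip_force: 25.0
```

{"method": "step_arm", "body": {"commands": [{"translation": [0, 0, -0.5], "roll": 0}, {"translation": [0, 0, 0], "roll": 0}, {"translation": [0, 0, 0], "roll": 0}, {"translation": [0, 0, 0], "roll": 0}, {"translation": [0, 0, 0], "roll": 0}, {"translation": [0, 0, 0], "roll": 0}], "fingers": 0.87}}

```text
time: 41.57
tool_pos: [0.4706, 0.0294, 0.0103]
tool_rot: [-3.141, 0.0, 1.664]
contact_force: [0.9, 0.8, -0.5]
opening: 0.0801
grip_force: 0.0
```

{"method": "step_arm", "body": {"commands": [{"translation": [0, 0, -15], "roll": 0}, {"translation": [0, 0, -25], "roll": 0}, {"translation": [0, 0, -35], "roll": 0}, {"translation": [0, 0, -30], "roll": 0}, {"translation": [0, 0, -15], "roll": 0}, {"translation": [0, 0, 0], "roll": 0}, {"translation": [0, 0, 0], "roll": 0}, {"translation": [0, 0, 0], "roll": 0}]}}

```text
time: 42.23
tool_pos: [0.4698, 0.0295, 0.1294]
tool_rot: [-3.14, -0.0, 1.664]
contact_force: [-0.9, 0.7, 0.9]
opening: 0.0798
grip_force: 0.0
```

```bash
python3 - <<'E'
from h import *
goto(.4684,-.2617,.095,1.664)
E
```

```text
t=42.2 shift mm [-289.8  -28.5   34.4] roll -0.0 from [0.4698 0.0295 0.1294] [-3.14  -0.     1.664]
```

{"method": "step_arm", "body": {"commands": [{"translation": [-20, -2, 0], "roll": 0}, {"translation": [-30, -3, 0], "roll": 0}, {"translation": [-35, -3.5, 0], "roll": 0}, {"translation": [-35, -3.5, 0], "roll": 0}, {"translation": [-35, -3.5, 0], "roll": 0}, {"translation": [-35, -3.5, 0], "roll": 0}, {"translation": [-35, -3.5, 0], "roll": 0}, {"translation": [-30, -3, 0], "roll": 0}, {"translation": [-20, -2, 0], "roll": 0}, {"translation": [-14.8, -1.5, 0], "roll": 0}, {"translation": [0, 0, 20], "roll": 0}, {"translation": [0, 0, 15], "roll": 0}, {"translation": [0, 0, 0], "roll": 0}, {"translation": [0, 0, 0], "roll": 0}, {"translation": [0, 0, 0], "roll": 0}]}}

```text
time: 43.48
tool_pos: [0.4688, -0.2614, 0.0955]
tool_rot: [-3.141, -0.0, 1.664]
contact_force: [-0.1, -0.9, 0.9]
opening: 0.0798
grip_force: 0.0
```

```bash
python3 - <<'E'
from h import *
goto(.4684,-.2617,.0112,1.664)
E
```

```text
t=43.5 shift mm [-0.2 -0.5 84.3] roll 0.0 from [ 0.4688 -0.2614  0.0955] [-3.141 -0.     1.664]
```

{"method": "step_arm", "body": {"commands": [{"translation": [-0.2, -0.4, 15], "roll": 0}, {"translation": [0, 0, 20], "roll": 0}, {"translation": [0, 0, 20], "roll": 0}, {"translation": [0, 0, 15], "roll": 0}, {"translation": [0, 0, 10], "roll": 0}, {"translation": [0, 0, 4.3], "roll": 0}, {"translation": [0, 0, 0], "roll": 0}, {"translation": [0, 0, 0], "roll": 0}]}}

```text
time: 44.15
tool_pos: [0.4688, -0.2623, 0.0119]
tool_rot: [3.141, 0.001, 1.664]
contact_force: [0.0, -0.2, 0.3]
opening: 0.0798
grip_force: 0.0
```

{"method": "step_arm", "body": {"commands": [{"translation": [0, 0, 0], "roll": 0}, {"translation": [0, 0, 0], "roll": 0}, {"translation": [0, 0, 0], "roll": 0}, {"translation": [0, 0, 0], "roll": 0}, {"translation": [0, 0, 0], "roll": 0}, {"translation": [0, 0, 0], "roll": 0}, {"translation": [0, 0, 0], "roll": 0}, {"translation": [0, 0, 0], "roll": 0}], "fingers": 0, "grip_force": 30}}

```text
time: 44.82
tool_pos: [0.4686, -0.2623, 0.0118]
tool_rot: [3.141, 0.001, 1.664]
contact_force: [-0.4, 0.8, 6.1]
opening: 0.0641
grip_force: 30.0
```

{"method": "step_arm", "body": {"commands": [{"translation": [0, 0, -15], "roll": 0}, {"translation": [0, 0, -20], "roll": 0}, {"translation": [0, 0, -25], "roll": 0}, {"translation": [0, 0, -30], "roll": 0}, {"translation": [0, 0, -20], "roll": 0}, {"translation": [0, 0, -10], "roll": 0}, {"translation": [0, 0, 0], "roll": 0}, {"translation": [0, 0, 0], "roll": 0}, {"translation": [0, 0, 0], "roll": 0}]}}

```text
time: 45.57
tool_pos: [0.4673, -0.2613, 0.1292]
tool_rot: [-3.139, -0.002, 1.664]
contact_force: [-0.2, -0.6, -4.6]
opening: 0.0641
grip_force: 30.0
```

```bash
python3 - <<'E'
from h import *
goto(.4803,-.0739,.1,1.664)
E
```

```text
t=45.6 shift mm [185.4  30.4  29.2] roll -0.0 from [ 0.4673 -0.2613  0.1292] [-3.139e+00 -2.000e-03  1.664e+00]
```

{"method": "step_arm", "body": {"commands": [{"translation": [10, 1.6, 0], "roll": 0}, {"translation": [20, 3, 0], "roll": 0}, {"translation": [25, 4, 0], "roll": 0}, {"translation": [25, 4, 0], "roll": 0}, {"translation": [25, 4, 0], "roll": 0}, {"translation": [25, 4, 0], "roll": 0}, {"translation": [25, 4, 0], "roll": 0}, {"translation": [20, 3, 0], "roll": 0}, {"translation": [11, 1.6, 0], "roll": 0}, {"translation": [0, 0, 20], "roll": 0}, {"translation": [0, 0, 10], "roll": 0}, {"translation": [0, 0, 0], "roll": 0}, {"translation": [0, 0, 0], "roll": 0}, {"translation": [0, 0, 0], "roll": 0}, {"translation": [0, 0, 0], "roll": 0}]}}

```text
time: 46.82
tool_pos: [0.4805, -0.0745, 0.1017]
tool_rot: [3.141, 0.001, 1.663]
contact_force: [-0.1, 0.2, -3.4]
opening: 0.0637
grip_force: 30.0
```

```bash
python3 - <<'E'
from h import *
goto(.4803,-.0739,.0135,1.664)
im=read_camera("wrist");cv2.imwrite("pics/w6.png",im[:,:,::-1])
E
```

```text
t=46.8 shift mm [ 0.6 -0.2 88.2] roll -0.001 from [ 0.4805 -0.0745  0.1017] [3.141e+00 1.000e-03 1.663e+00]
```

View pics/w6.png

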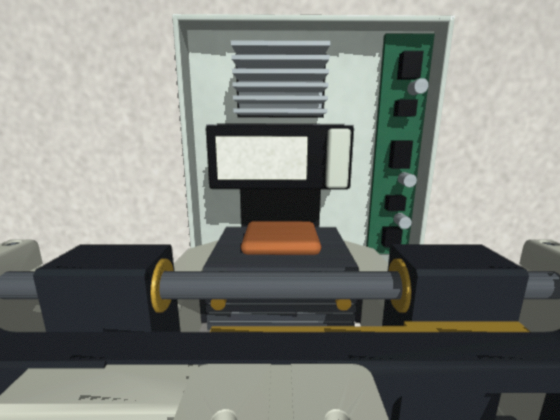

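The heat sink (rows 42–115) and new battery (rows 125–188) sit just like the originals, and the transformer is aligned with its pad. I'll lower it.

{"method": "step_arm", "body": {"commands": [{"translation": [0.4, 0, 15], "roll": 0}, {"translation": [0, 0, 20], "roll": 0}, {"translation": [0, 0, 15], "roll": 0}, {"translation": [0, 0, 15], "roll": 0}, {"translation": [0, 0, 10], "roll": 0}, {"translation": [0, 0, 7], "roll": 0}, {"translation": [0, 0, 3], "roll": 0}, {"translation": [0, 0, 0], "roll": 0}, {"translation": [0, 0, 0], "roll": 0}]}}

```text
time: 47.62
tool_pos: [0.4805, -0.0739, 0.0166]
tool_rot: [3.141, 0.0, 1.664]
contact_force: [1.2, 0.0, -3.7]
opening: 0.0639
grip_force: 30.0
```

{"method": "step_arm", "body": {"commands": [{"translation": [0, 0, 1.5], "roll": 0}, {"translation": [0, 0, 0], "roll": 0}, {"translation": [0, 0, 0], "roll": 0}]}}

```text
time: 47.87
tool_pos: [0.4803, -0.0738, 0.015]
tool_rot: [3.141, 0.0, 1.664]
contact_force: [-0.3, 1.3, -4.5]
opening: 0.0639
grip_force: 30.0
```

{"method": "step_arm", "body": {"commands": [{"translation": [0, 0, 1.5], "roll": 0}, {"translation": [0, 0, 0], "roll": 0}, {"translation": [0, 0, 0], "roll": 0}]}}

```text
time: 48.12
tool_pos: [0.48, -0.0737, 0.0131]
tool_rot: [-3.142, 0.0, 1.664]
contact_force: [-0.2, 0.0, -5.1]
opening: 0.0636
grip_force: 30.0
```

{"method": "step_arm", "body": {"commands": [{"translation": [0, 0, 1], "roll": 0}, {"translation": [0, 0, 0], "roll": 0}, {"translation": [0, 0, 0], "roll": 0}]}}

```text
time: 48.37
tool_pos: [0.4801, -0.0737, 0.0128]
tool_rot: [3.141, 0.0, 1.664]
contact_force: [-3.4, 1.2, 5.7]
opening: 0.0641
grip_force: 30.0
```

{"method": "step_arm", "body": {"commands": [{"translation": [0, 0, -0.5], "roll": 0}, {"translation": [0, 0, 0], "roll": 0}, {"translation": [0, 0, 0], "roll": 0}, {"translation": [0, 0, 0], "roll": 0}, {"translation": [0, 0, 0], "roll": 0}, {"translation": [0, 0, 0], "roll": 0}], "fingers": 0.87}}

```text
time: 48.87
tool_pos: [0.4801, -0.0737, 0.0125]
tool_rot: [3.142, 0.0, 1.664]
contact_force: [0.2, 0.6, 0.1]
opening: 0.0799
grip_force: 0.0
```

{"method": "step_arm", "body": {"commands": [{"translation": [0, 0, -15], "roll": 0}, {"translation": [0, 0, -25], "roll": 0}, {"translation": [0, 0, -35], "roll": 0}, {"translation": [0, 0, -40], "roll": 0}, {"translation": [0, 0, -40], "roll": 0}, {"translation": [0, 0, -40], "roll": 0}, {"translation": [0, 0, -40], "roll": 0}, {"translation": [-30, 0, 0], "roll": 0}, {"translation": [-40, 0, 0], "roll": 0}, {"translation": [-20, 0, 0], "roll": 0}, {"translation": [0, 0, 0], "roll": 0}, {"translation": [0, 0, 0], "roll": 0}, {"translation": [0, 0, 0], "roll": 0}]}}

```text
time: 49.95
tool_pos: [0.4881, -0.1626, 0.2473]
tool_rot: [-3.141, -0.001, 1.664]
contact_force: [0.3, 0.2, -0.5]
opening: 0.0801
grip_force: 0.0
```

```bash
python3 - <<'E'
from h import *
c=get_calibration("wrist");im=np.ascontiguousarray(read_camera("wrist")[:,:,::-1])
R=np.array([[np.cos(.091),-np.sin(.091)],[np.sin(.091),np.cos(.091)]])
for cx,cy,lx,ly,z in [(0,0,98,43,56.5),(0,-51.5,64,44,58.5),(0,51.5,64,44,44.5),(22.5,0,195,190,25)]:
    q=(np.array([[1,1],[1,-1],[-1,-1],[-1,1]])*[lx/2,ly/2]+[cx,cy])/1e3
    cv2.polylines(im,[w2p(c,np.c_[q@R.T+[.4757,-.0224],np.full(4,z/1e3)]).round().astype(int)],True,(0,255,0),1)
cv2.imwrite("pics/w7.png",cv2.resize(im[0:330,140:460],None,fx=1.8,fy=1.8))
E
```

```text
(no output)
```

View pics/w7.png

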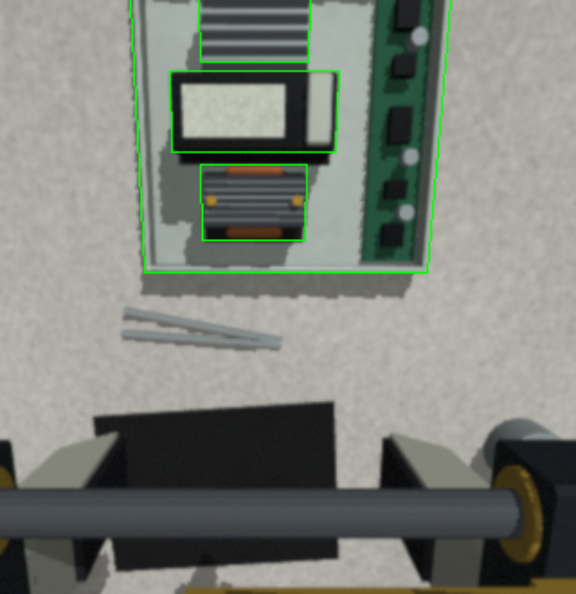

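All three parts match the expected outlines within 1–2 mm, and the gripper is clear.

```bash
python3 -c "
from cell import hand_in
print(hand_in())"
```

```text
the job is handed in; nothing more can be done
None
```

The battery change is done and handed in at about 50 s of the 136 s allowed. The new battery, transformer and heat sink sit within about 2 mm of their places in the last wrist picture, the old battery is in the tray, and the screw pot and solder reel were left alone. The hand-in gave no verdict back.

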